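Seat a mirror cell in its three-point nest

ROBOT

A 6-joint arm with a two-finger parallel gripper is mounted at the origin on a cart in front of the work surface, level with it; the furniture and walls round the work are solid. World frame = base frame: x ahead of the robot, y to its left, z up, the work surface at z = 0. Lengths are in mm, angles in rad, forces in N, time in s.
With the tool pointing down it reaches from about 300 to 875 mm from the base axis. Payload 6.4 kg.
Tool frame: the origin (TCP) lies midway between the tips of the shut fingers; the grasp point (between the pads) lies 19 mm behind it (r.hold_point_z is the z of the grasp point in the tool frame, in mm); z points along the fingers, y is the line along which they close (so a half turn about z gives the same grasp; the last joint's range is limited). The gripper opens to 85 mm and grips with 20 to 120 N. Pads are 22 mm wide; open, the fingers measure 114 mm over their backs; the gripper's body (76 mm by 85 mm) begins 54 mm behind the grasp point. The pads swing forward as they close: fully open they stand 13 mm farther back than shut.
Start: joints at [1.026, 0.181, 1.607, -0, 1.354, -0.206], TCP at [191.093, 542.332, 231.288] pointing down, gripper open.
Joint ranges: [-2.99, 2.99], [-0.89, 2.07], [0.3, 2.58], [-1.14, 4.28], [0, 2.63], [-3.12, 3.12]. Speed limits (rad/s): [2.57, 2.57, 3.01, 3.14, 3.14, 3.14].

INTERFACE

Orientations are given as [roll, pitch, yaw] about the fixed x, y, z axes, in that order (R = Rz(yaw) Ry(pitch) Rx(roll)).
In Python, from rig import r gives the robot as it stands. The module is installed in compiled form; this text tells all that it offers.
- The arm moves only by the shell command python3 -m pendant 'ROWS' [FORCE]. ROWS is JSON, a list that holds one entry, the list of rows, each a list of 5 numbers: the shift along the world's x, y, z in m, then the turn about the world's z in rad, then the closure in counts, from 0 (fully open) to 255 (shut). A call has 1 to 12 rows; each row shifts and turns the commanded pose from where the row before left it; what a row does not reach is not made up. A row lasts 1/10 s, in which the tool goes at most 50 mm and 8.59 degrees, less where a joint would pass 70% of its speed; a pose out of reach is approached as far as the arm can. A call is refused whole if a number of a shift passes 0.05 or a number of a turn 0.15, either way. A call with a gripper value outside its range is refused whole. The fingers move at their own pace and stop on an object; FORCE is the grip in N (left out, the last holds). Time passes only in rows, so rows that do not move let the fingers close. It gives the time, the measured TCP pose, the force, the opening and the grip force at its end, in the units of the state.
- r.read_state(): the state, without advancing time (a new reading comes with each control period).
- r.camera(name): name is "side" or "top"; returns the picture (384x512x3 uint8, red, green, blue); there is no depth.
- r.camera_model(name): a dict with "fx", "fy", "cx", "cy" (pixels), "R" (3x3) and "t" (3): a world point X has camera coordinates R X + t. Camera axes: x right, y down, z forward; pixel columns grow to the right and rows downward; lengths in mm; the calibration is good to about 2 mm. A picture is of the moment at which its call begins. camera_model takes no time and is no camera call.
- r.close_job(): hands the job in; it is judged then, once.
The state is a dict: "t": time; "joint_pos": joint angles; "qvel": joint speeds; "tau": joint torques, N m; "ee_pos": TCP position; "eef_rot": TCP orientation; "force": force on the tool from outside, world axes, zero at the start; "torque": the same for the moment, N m; "grip_width": finger opening in mm; "finger_force": force on a finger pad.
Only numpy, scipy, OpenCV 4.12 (cv2) and the standard library are available. Lean on these libraries where they do the work, as an engineer would, in place of code of your own. Each camera call takes 0.05 s, during which the arm holds its last target. There are 200 camera calls.

TASK

Without lifting it off the bench, nudge the round mirror in its blue cell round the things standing about and gently into the open side of the aluminium nest, until its rim rests against both steel pins; then swing the red-knobbed arm closed so that its brass nose touches the rim as the third contact, and let go. Leave the three small vials standing where they are.

Things in the scene. Friction and masses are not known exactly. Their poses are not given: they have to be found in the camera images.
- mirror: Round mirror in a blue metal cell lying face up on the bench: a disc 60 mm in diameter and 22 mm high, 0.15 to 0.3 kg, with an upright smooth rim that slides easily (friction about 0.3 with everything). Origin at the centre of its underside, z up. Its rim touches a pin when its axis is 34 mm from the pin's axis
- nest: Low aluminium frame, 12 mm high, fixed to the bench, its place and heading differing between starts. Its axes serve all these descriptions: the mirror enters along +x from the open side at -x; y is left when looking along +x. Origin: see nest_centre. No base plate: the mirror slides on the bench. The way in is free between the open arm (left) and the red-capped vial (right). Taller instruments wall the bench in beyond y = +0.27 and -0.26 m of the world
- nest_centre (a point): The frame's origin: the point on the bench under the centre of the seated mirror. The frame has a cross bar behind the seat (x 46 to 68 mm, y -52 to +72 mm), a bracket out to each pin (more than 33 mm from this point) and one side bar on the left (y 55 to 73 mm, x -48 to +68 mm) that carries the pivot of the swing arm
- left_pin (a point): Left steel pin of the nest, upright, 8 mm in diameter, from the bench to 24 mm high; point on its axis at 20 mm height, at nest x +17, y +29.4 mm. Its axes are the nest's
- right_pin (a point): Right steel pin, the same, at nest x +17, y -29.4 mm
- swing_arm (a joint): Angle of the swing arm, rad. 0: the arm lies along the nest's -y from its pivot and its nose just touches the rim of a seated mirror; it grows as the arm opens, swinging clockwise seen from above (pi/2: it lies along the nest's -x, beside the way in). Range -0.15 to 2.2; starts open at 1.45 to 1.8. It stays where it is left (friction 0.06 N m, no spring)
- pivot_axis (a point): Upright axis of the swing arm, at nest x -35, y +60 mm, 19 mm above the bench. The arm is a dark steel bar 8 mm wide and 78 mm long from the pivot, between 17 and 24 mm above the bench
- brass_nose (a point): Axis of the arm's nose, a brass cylinder 10 mm in diameter, 13 to 25 mm above the bench, 60 mm from the pivot. It touches the mirror when this axis is 35 mm from the mirror's
- red_knob (a point): Top of the red knob by which the arm is moved: an upright cylinder 12 mm in diameter, 75 mm from the pivot (the arm and the knob's axis end there), from 21 to 51 mm above the bench
- white_vial: Small clear sample vial with a white cap, 20 mm in diameter, 48 mm high, loose, light. Origin at the centre of its underside. It stands on the side of the bench where the mirror is not. Must stay where it stands
- blue_vial: Small clear sample vial with a blue cap, 20 mm in diameter, 48 mm high, loose, light, standing near the front of the bench about the middle. Origin at the centre of its underside. Must stay where it stands
- red_vial: The same with a red cap, standing at the right of the way into the nest. Origin at the centre of its underside. Must stay where it stands
Not all that is in view belongs to the job. There is more than one size of the nest; the job needs the larger.

How it is judged (in metres and radians):
On the way, in this order (a step that is already met when the one before it is completed fails the run):
1. the mirror's rim is against both pins (within 2 mm) (horizontal distance between mirror and left_pin below 0.036 m and horizontal distance between mirror and right_pin below 0.036 m), for 0.2 s.
2. the arm's nose is against the mirror's rim (within 2 mm) with the mirror against both pins (all of step 1 and horizontal distance between mirror and brass_nose below 0.037 m), for 0.2 s.
At the end, for the whole second after the job is handed in: The mirror lies flat on the bench at rest with its rim within 2 mm of both steel pins, the swing arm's brass nose is within 2 mm of the rim and at rest, and the three small vials stand upright within 15 mm of where they started (all of step 2 and height (world z) of mirror below 0.003 m and angle between mirror's own z axis and vertical below 0.05 rad and linear speed of mirror below 0.01 m/s and velocity of joint swing_arm below 0.05 rad/s and distance of each of white_vial, blue_vial, red_vial from where it was at the start of the episode below 0.015 m and angle between each of white_vial, blue_vial, red_vial's own z axis and vertical below 0.2 rad); the robot touches nothing.
It fails at once if the mirror is lifted or tipped off the bench (its centre more than 8 mm up, or tilted over 0.3 rad) (height (world z) of mirror above 0.008 m or angle between mirror's own z axis and vertical above 0.3 rad).
It fails at once if the mirror is rammed: more than 40 N between it and the nest or its arm (contact force between mirror and nest above 40 N).
It fails at once if the white vial is pushed more than 15 mm or knocked over (distance of white_vial from where it was at the start of the episode above 0.015 m or angle between white_vial's own z axis and vertical above 0.35 rad).
It fails at once if the blue vial is pushed more than 15 mm or knocked over (distance of blue_vial from where it was at the start of the episode above 0.015 m or angle between blue_vial's own z axis and vertical above 0.35 rad).
It fails at once if the red vial is pushed more than 15 mm or knocked over (distance of red_vial from where it was at the start of the episode above 0.015 m or angle between red_vial's own z axis and vertical above 0.35 rad).
It also fails if it takes over 64 s, if anything falls off the work surface, if the arm or the gripper's body presses on something with over 40 N, if the wrist force passes 120 N, or if a joint passes its speed limit or range.

## Working session

There is one attempt and no reset: what is moved stays moved. The work goes in short steps, Python scripts to look and compute and a shell command to move; the robot and the scene stay as the last step left them, time stands still between calls to the robot, and variables do not carry over. Pictures are saved under pics/ and viewed, at most 10 in all, crops included, and the job is handed in when it is done.

```bash
mkdir -p pics && python3 - <<'E'
from rig import r
import cv2
for n in("top","side"):
    im=r.camera(n); cv2.imwrite(f"pics/{n}0.png",im[:,:,::-1]); m=r.camera_model(n); print(n,m)
E
```

```text
top {'fx': 408.02178544412095, 'fy': 408.02178544412095, 'cx': 253.4381573825352, 'cy': 197.688152154723, 'R': array([[-0.02725903, -0.99949898, -0.0160854 ],
       [-0.99041317,  0.02918415, -0.13501867],
       [ 0.13542046,  0.01225072, -0.99071248]]), 't': array([ 29.52453593, 588.10436807, 819.17925605])}
side {'fx': 456.58988778558637, 'fy': 456.58988778558637, 'cx': 253.14585534905484, 'cy': 194.49843623132952, 'R': array([[ 0.173127  , -0.9848437 ,  0.01048429],
       [-0.65982985, -0.12388221, -0.74113276],
       [ 0.73119875,  0.12139224, -0.67127663]]), 't': array([-74.54507837, 422.16431157, 469.80195337])}
```

View pics/top0.png

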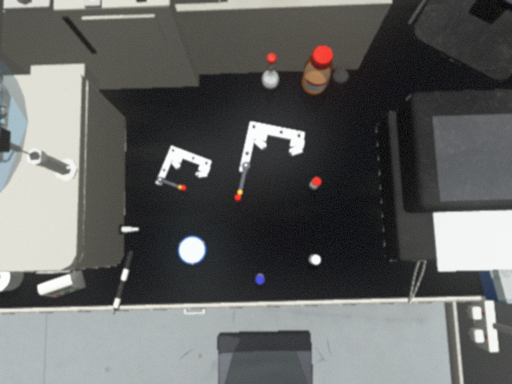

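View pics/side0.png

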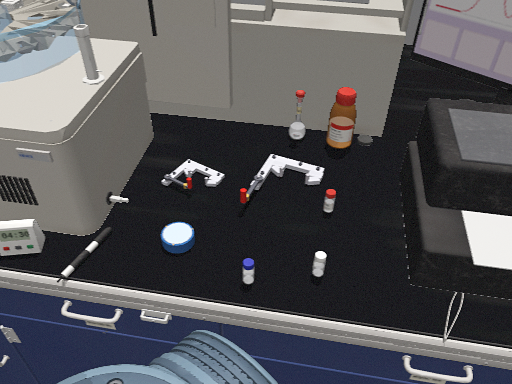

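The top view shows the mirror at (192,250), a small nest at (185,165), a larger nest at (275,145) with its arm knob at (238,197), and the red vial at (316,183), white vial at (315,259) and blue vial at (260,279). There are two nest candidates. The one at (275,145) is larger and has the red-capped vial at its right, so it fits. I'll confirm it in an enlarged crop.

```bash
cat > h.py <<'E'
from rig import r
import cv2, numpy as np
def ray(n,uv,z):
    m=r.camera_model(n); d=m["R"].T@np.array([(uv[0]-m["cx"])/m["fx"],(uv[1]-m["cy"])/m["fy"],1]); c=-m["R"].T@m["t"]
    return (c+d*(z-c[2])/d[2])[:2]
def pix(n,X):
    m=r.camera_model(n); p=m["R"]@np.array(X,float)+m["t"]; return m["fx"]*p[0]/p[2]+m["cx"], m["fy"]*p[1]/p[2]+m["cy"]
def blobs(mask,amin=8):
    n,l,s,c=cv2.connectedComponentsWithStats(mask.astype(np.uint8)); return [(c[i].round(1),s[i][4],s[i][:4]) for i in range(1,n) if s[i][4]>=amin]
def masks(im):
    h=cv2.cvtColor(im,cv2.COLOR_RGB2HSV).astype(int); H,S,V=h[...,0],h[...,1],h[...,2]
    return dict(red=((H<8)|(H>172))&(S>150)&(V>100), blue=(H>100)&(H<130)&(S>130)&(V>80), white=(S<60)&(V>170))
E
python3 - <<'E'
from h import *
im=r.camera("top"); M=masks(im)
roi=np.zeros(im.shape[:2],bool); roi[100:295,140:345]=1
for k,z in(("red",50),("blue",22),("white",48)):
    for c,a,b in blobs(M[k]&roi): print(k,c,a,b,"z",z,ray("top",c,z).round(1))
m=((M["white"]|(im.min(2)>130))&roi).astype(np.uint8); m[:,:225]=0; m[215:]=0
cs,_=cv2.findContours(m,cv2.RETR_EXTERNAL,cv2.CHAIN_APPROX_NONE); c=max(cs,key=cv2.contourArea)
for p in cv2.approxPolyDP(c,2.5,True)[:,0]: print(p,ray("top",p,12).round(1))
rot=cv2.minAreaRect(c);print(rot)
cv2.imwrite("pics/nest.png",cv2.resize(im[105:215,225:335,::-1],None,fx=5,fy=5,interpolation=cv2.INTER_CUBIC))
E
```

```text
red [316.5 180.5] 76 [312 176  10  10] z 50 [ 619.7 -119.9]
red [183.4 187.6] 24 [181 185   6   6] z 50 [613.  158.8]
red [237.2 197.1] 41 [234 194   8   7] z 50 [589.6  46.5]
blue [191.9 236.8] 29 [180 235  23   7] z 22 [511.1 146.3]
blue [204.3 252.6] 33 [199 244   8  19] z 22 [477.  120.2]
blue [181.9 260.2] 8 [180 258   5   5] z 22 [462.4 167.8]
blue [259.5 279.8] 77 [255 276  10   9] z 22 [417.4   5.1]
white [269.5 139.1] 1204 [239 121  66  51] z 48 [712.3 -24.8]
white [184.  161.5] 739 [159 146  52  35] z 48 [669.3 157.7]
white [191.4 249.6] 513 [179 237  25  27] z 48 [483.7 143.2]
white [315.3 259.2] 76 [311 255  10  10] z 48 [ 457.3 -109.9]
[239 170] [654.9  43.2]
[243 171] [652.4  34.5]
[242 167] [661.4  36.5]
[248 165] [665.5  23.2]
[253 144] [712.6  10.9]
[265 147] [704.9 -15.5]
[268 135] [732.1 -23. ]
[288 138] [723.8 -67. ]
[292 155] [685.  -74.4]
[301 152] [691.1 -94.4]
[304 132] [ 736.4 -103. ]
[250 121] [765.5  16.1]
((272.3846130371094, 151.07691955566406), (59.227073669433594, 51.774658203125), 11.309932708740234)
```

View pics/nest.png

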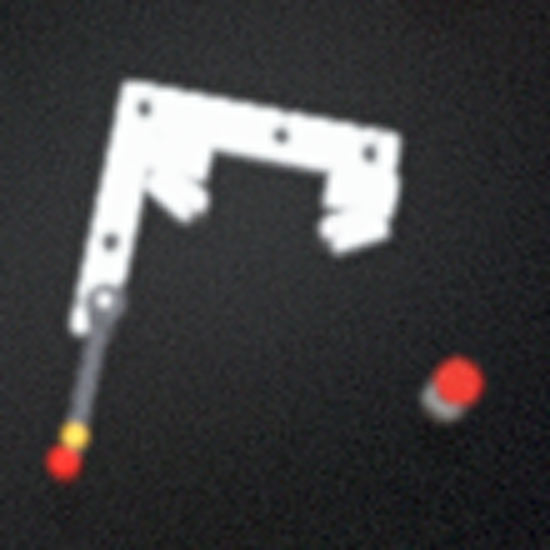

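The crop confirms the larger nest: outer corners in the crop at (122,80), (402,135) and (70,332), pivot at (104,301), nose and knob at (74,435) and (64,462), red vial at its right at (450,390). Next I fit its pose and measure the mirror.

```bash
cat >> h.py <<'E'
def rigid(P,Q):  # Q = R(th)P + t
    P,Q=np.array(P,float),np.array(Q,float); a=(P-P.mean(0))@[1,1j]; b=(Q-Q.mean(0))@[1,1j]
    th=np.angle((a.conj()*b).sum()); Rm=np.array([[np.cos(th),-np.sin(th)],[np.sin(th),np.cos(th)]])
    t=Q.mean(0)-Rm@P.mean(0); return th,Rm,t,(P@Rm.T+t-Q)
E
python3 - <<'E'
from h import *
cr=lambda u,v:(225+(u+.5)/5-.5,105+(v+.5)/5-.5)
P=[(68,73),(68,-52),(-48,73),(-35,60)]
Q=[ray("top",cr(122,80),12),ray("top",cr(402,135),12),ray("top",cr(70,332),12),ray("top",cr(104,301),24)]
th,Rm,t,res=rigid(P,Q); print("th",th,np.degrees(th),"centre",t,"\n",res.round(1))
kn=ray("top",(237.2,197.1),51); print("knob",kn,"nest",Rm.T@(kn-t), "noseN",Rm.T@(ray("top",cr(74,435),25)-t))
for n in("top","side"):
    im=r.camera(n); M=masks(im)
    if n=="side":
        for c,a,b in blobs(M["red"]|M["blue"],20): print("side",c,a,b)
        for X in [(*(Rm@np.array(p)+t),12) for p in P[:3]]: print("pred side",np.round(pix("side",X),1))
    else:
        s=(M["white"]|M["blue"]).astype(np.uint8); s[:225]=0;s[275:]=0;s[:,:165]=0;s[:,220:]=0
        c=max(cv2.findContours(s,0,1)[0],key=cv2.contourArea); (u,v),rr=cv2.minEnclosingCircle(c)
        print("mirror px",u,v,rr,"z22",ray("top",(u,v),22),"diam",np.linalg.norm(ray("top",(u+rr,v),22)-ray("top",(u-rr,v),22)))
        for k,q in dict(red=(316.5,180.5),blue=(259.5,279.8),white=(315.3,259.2)).items():
            w=ray("top",q,48); print(k,w,Rm.T@(w-t))
s=r.read_state(); print(s["t"],s["ee_pos"],s["eef_rot"],s["grip_width"],s["joint_pos"])
E
```

```text
th -0.23200018533949152 -13.292631466205739 centre [683.21112632 -37.98688241] 
 [[-0.4 -0.9]
 [ 0.2  1.1]
 [ 0.6 -0.1]
 [-0.5 -0.1]]
knob [589.44882293  46.44934611] nest [-110.66423031   60.61579294] noseN [-94.8315134   60.63139784]
mirror px 191.65672302246094 249.48507690429688 15.028257369995117 z22 [484.28725527 146.98346701] diam 63.86476803693491
red [ 620.03945614 -120.21780297] [-42.5722934  -94.55254647]
blue [419.06979458   5.02370344] [-266.95376698  -18.87431901]
white [ 457.33821488 -109.94415658] [-203.2766801  -121.96316145]
side [345.6  96.1] 307 [336  87  20  19]
side [299.9  93.3] 52 [296  90   9   8]
side [341.4 126.7] 83 [331 123  23   7]
side [189.  182.1] 50 [186 177   6  12]
side [242.9 194.7] 79 [240 188   7  15]
side [330.4 193.2] 80 [326 189  10  10]
side [177.2 244.8] 296 [160 227  34  26]
side [247.9 263.3] 113 [242 258  12  12]
pred side [271.5 152.4]
pred side [325.2 166.6]
pred side [250.9 183.3]
0.25 [190.95729136 542.11245687 230.85523694] [-3.14078576e+00 -1.64817750e-04  2.80278182e+00] 85.32800259942188 [ 1.02570633e+00  1.81181493e-01  1.60745174e+00 -4.03898485e-06
  1.35378297e+00 -2.06278356e-01]
```

```bash
python3 -m pendant '[[[0.0156,-0.0418,0,-0.0765,135],[0.0156,-0.0418,0,-0.0765,135],[0.0156,-0.0418,0,-0.0765,135],[0.0156,-0.0418,0,-0.0765,135],[0.0156,-0.0418,0,-0.0765,135],[0.0156,-0.0418,0,-0.0765,135],[0.0156,-0.0418,0,-0.0765,135],[0.0418,-0.015,0,-0.0765,135],[0.0418,-0.015,0,-0.0765,135],[0.0418,-0.015,0,-0.0765,135],[0.0418,-0.015,0,-0.0765,135],[0,0,0,0,135]]]'
```

```text
t: 1.45
ee_pos: [471.6, 187.4, 230.9]
eef_rot: [3.141, 0.001, 1.955]
force: [-0.2, -0.0, -0.2]
grip_width: 40.2
finger_force: 0.0
```

```bash
python3 -m pendant '[[[-0.004,0.004,-0.045,0,135],[0,0,-0.045,0,135],[0,0,-0.045,0,135],[0,0,-0.045,0,135],[0,0,-0.03,0,135],[0,0,-0.016,0,135],[0,0,0,0,135],[0,0,0,0,135]]]' && python3 - <<'E'
from h import *
im=r.camera("side"); cv2.imwrite("pics/s1.png",cv2.resize(im[120:300,100:360,::-1],None,fx=3,fy=3,interpolation=cv2.INTER_CUBIC))
E
```

```text
t: 2.25
ee_pos: [463.3, 194.0, 5.7]
eef_rot: [-3.141, -0.0, 1.962]
force: [0.0, -0.2, 0.7]
grip_width: 40.2
finger_force: 0.0
```

View pics/s1.png

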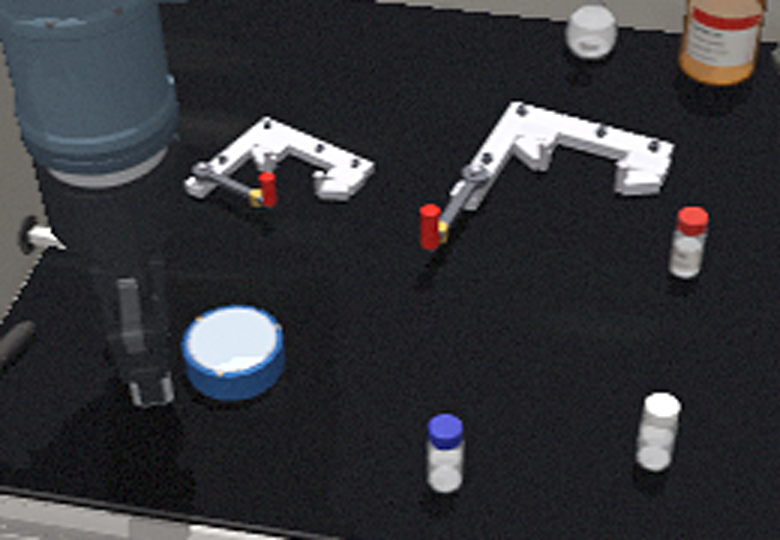

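The side crop shows the fingers down just behind the mirror (crop (150,390), mirror at (235,350)), and all vials are still standing. Now I push the first leg.

```bash
python3 -m pendant '[[[0.0023,-0.0055,0,0,135],[0.0023,-0.0055,0,0,135],[0.0023,-0.0055,0,0,135],[0.0038,-0.0093,0,0,135],[0.0038,-0.0093,0,0,135],[0.0038,-0.0093,0,0,135],[0.0038,-0.0093,0,0,135],[0.0038,-0.0093,0,0,135],[0.0038,-0.0093,0,0,135],[0.0038,-0.0093,0,0,135],[0.0038,-0.0093,0,0,135],[0.0019,-0.0046,0,0,135]]]' && python3 - <<'E'
from h import *
im=r.camera("side"); cv2.imwrite("pics/s2.png",cv2.resize(im[120:300,100:360,::-1],None,fx=3,fy=3,interpolation=cv2.INTER_CUBIC))
E
```

```text
t: 3.5
ee_pos: [503.2, 97.1, 5.3]
eef_rot: [3.141, 0.0, 1.961]
force: [-0.6, 1.5, 1.4]
grip_width: 40.1
finger_force: 0.8
```

View pics/s2.png

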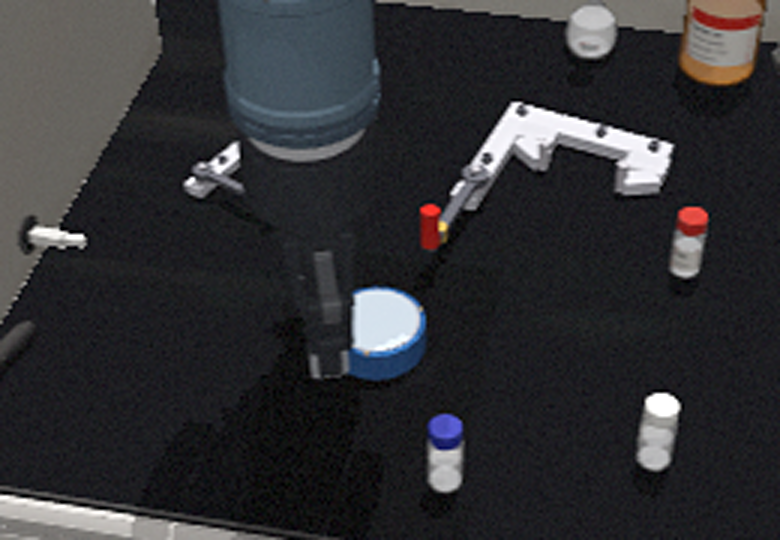

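```bash
python3 - <<'E'
from h import *
from scipy.optimize import least_squares
im=r.camera("side"); M=masks(im); s=(M["white"]|M["blue"]).astype(np.uint8); s[:205]=0;s[250:]=0;s[:,:214]=0;s[:,250:]=0
c=max(cv2.findContours(s,0,1)[0],key=cv2.contourArea)[:,0]; y=c[:,1]
print("right u",c[:,0].max(),"top v",y.min(),"bottom v",y.max())
p=r.read_state()["ee_pos"]; h=np.array([.381,-.925]); a=np.linspace(0,6.28,200)
for d in(28,31,34,37):
    C=p[:2]+d*h; q=np.array([pix("side",(C[0]+30*np.cos(t),C[1]+30*np.sin(t),z)) for z in(0,22) for t in a]); print(d,C.round(1),q[:,0].max().round(1),q[:,1].min().round(1),q[:,1].max().round(1))
E
```

```text
right u 242 top v 216 bottom v 245
28 [513.7  71.5] 239.3 214.6 246.4
31 [514.9  68.7] 240.8 214.4 246.1
34 [516.   65.9] 242.4 214.1 245.8
37 [517.1  63.1] 244.0 213.9 245.6
```

```bash
python3 - <<'E'
import numpy as np
H=lambda a:np.array([np.cos(a),np.sin(a)])
C=np.array([516,66.]);T=np.array([503.2,97.1]);ph=-1.18;d=33.5;a=0
for i in range(16):
    n=min(ph+(0.0 if i<4 else 0.095),-0.232); s=9 if i<4 else 8
    C=C+s*H((ph+n)/2); t=C-d*H(n); print(i,((t-T)/1000).round(4),round(n-ph,3),C.round(1)); T=t; ph=n
E
```

```text
0 [ 0.0035 -0.0084] 0.0 [519.4  57.7]
1 [ 0.0034 -0.0083] 0.0 [522.9  49.4]
2 [ 0.0034 -0.0083] 0.0 [526.3  41. ]
3 [ 0.0034 -0.0083] 0.0 [529.7  32.7]
4 [ 0.0005 -0.0086] 0.095 [533.1  25.5]
5 [ 0.0013 -0.0085] 0.095 [537.2  18.6]
6 [ 0.0021 -0.0083] 0.095 [541.9  12.1]
7 [ 0.0029 -0.0081] 0.095 [547.2   6.1]
8 [ 0.0037 -0.0078] 0.095 [553.    0.6]
9 [ 0.0044 -0.0074] 0.095 [559.3  -4.2]
10 [ 0.0051 -0.007 ] 0.095 [566.1  -8.5]
11 [ 0.0057 -0.0064] 0.095 [573.3 -12.1]
12 [ 0.0063 -0.0059] 0.095 [580.7 -15. ]
13 [ 0.0068 -0.0052] 0.093 [588.4 -17.2]
14 [ 0.0078 -0.0018] 0.0 [596.2 -19.1]
15 [ 0.0078 -0.0018] 0.0 [604.  -20.9]
```

```bash
python3 -m pendant '[[[0.0035,-0.0084,0,0,135],[0.0034,-0.0083,0,0,135],[0.0034,-0.0083,0,0,135],[0.0034,-0.0083,0,0,135],[0.0005,-0.0086,0,0.095,135],[0.0013,-0.0085,0,0.095,135],[0.0021,-0.0083,0,0.095,135],[0.0029,-0.0081,0,0.095,135],[0.0037,-0.0078,0,0.095,135],[0.0044,-0.0074,0,0.095,135],[0.0051,-0.007,0,0.095,135]]]'
python3 -m pendant '[[[0.0057,-0.0064,0,0.095,135],[0.0063,-0.0059,0,0.095,135],[0.0068,-0.0052,0,0.095,135],[0.004,-0.0009,0,0,135],[0,0,0,0,135]]]' && python3 - <<'E'
from h import *
im=r.camera("side"); cv2.imwrite("pics/s3.png",cv2.resize(im[120:300,100:360,::-1],None,fx=3,fy=3,interpolation=cv2.INTER_CUBIC))
th=-.232; R=np.array([[np.cos(th),-np.sin(th)],[np.sin(th),np.cos(th)]]); p=r.read_state()["ee_pos"][:2]
print("TCP nest",R.T@(p-[683.2,-38])); C=p+33.5*R[:,0]; print(C,"pred top centre crop", (np.array(pix("side",(*C,22)))-[100,120])*3)
E
```

```text
t: 4.7
ee_pos: [536.4, 8.3, 5.2]
eef_rot: [-3.141, -0.0, 2.63]
force: [-1.0, 0.0, 0.5]
grip_width: 40.3
finger_force: 0.6
t: 5.2
ee_pos: [559.8, -9.8, 5.3]
eef_rot: [-3.141, 0.001, 2.908]
force: [-0.0, -0.2, -0.5]
grip_width: 39.9
finger_force: 0.0
TCP nest [-127.03729257   -0.68644631]
[592.01088171 -17.1615496 ] pred top centre crop [529.14559654 250.33771731]
```

View pics/s3.png

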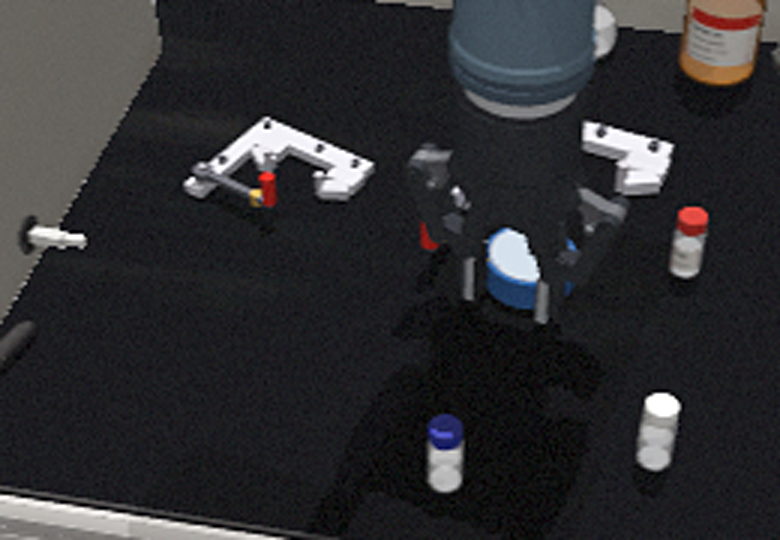

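The crop shows the mirror at crop (520,250), cradled between the two fingers on the nest axis. The knob at (430,235) and red vial (690,245) are clear. I'll push on slowly.

```bash
python3 -m pendant '[[[0.0078,-0.0018,0,0,135],[0.0078,-0.0018,0,0,135],[0.0078,-0.0018,0,0,135],[0.0078,-0.0018,0,0,135],[0.0078,-0.0018,0,0,135],[0.0078,-0.0018,0,0,135]]]'
python3 -m pendant '[[[0.0078,-0.0018,0,0,135],[0.0078,-0.0018,0,0,135],[0.0078,-0.0018,0,0,135],[0.0049,-0.0012,0,0,135],[0.0029,-0.0007,0,0,135],[0,0,0,0,135]]]' && python3 - <<'E'
from h import *
th=-.232; R=np.array([[np.cos(th),-np.sin(th)],[np.sin(th),np.cos(th)]]); p=r.read_state()["ee_pos"][:2]
print("TCP nest",R.T@(p-[683.2,-38]))
E
```

```text
t: 5.85
ee_pos: [606.7, -20.1, 5.2]
eef_rot: [3.142, -0.0, 2.911]
force: [-2.0, 0.6, 0.3]
grip_width: 39.7
finger_force: 0.6
t: 6.45
ee_pos: [637.6, -27.4, 5.3]
eef_rot: [3.142, 0.0, 2.911]
force: [-0.0, -0.9, -0.2]
grip_width: 40.1
finger_force: 0.0
TCP nest [-46.78347012  -0.17721203]
```

```bash
python3 -m pendant '[[[0.0029,-0.0007,0,0,135],[0.0019,-0.0005,0,0,135],[0.0019,-0.0004,0,0,135],[0.001,-0.0002,0,0,135],[0.001,-0.0002,0,0,135]]]'
python3 -m pendant '[[[0.001,-0.0002,0,0,135],[0.001,-0.0003,0,0,135]]]'
```

```text
t: 6.95
ee_pos: [645.9, -29.3, 5.2]
eef_rot: [3.142, -0.0, 2.911]
force: [-1.2, 1.0, -0.4]
grip_width: 40.3
finger_force: 0.5
t: 7.15
ee_pos: [647.9, -29.7, 5.3]
eef_rot: [3.142, -0.0, 2.911]
force: [-0.3, 0.1, 0.5]
grip_width: 40.0
finger_force: 0.4
```

```bash
python3 -m pendant '[[[0.001,-0.0002,0,0,135]]]' | grep -E "ee_pos|^force"
python3 -m pendant '[[[0.0007,-0.0002,0,0,135]]]' | grep -E "ee_pos|^force"
python3 -m pendant '[[[0.0007,-0.0001,0,0,135]]]' | grep -E "ee_pos|^force"
```

```text
ee_pos: [648.7, -29.8, 5.2]
force: [-2.3, 0.6, 0.5]
ee_pos: [649.0, -29.9, 5.1]
force: [-3.7, 1.6, 1.1]
ee_pos: [649.4, -29.8, 5.0]
force: [-5.5, 2.6, 3.4]
```

```bash
python3 -m pendant '[[[0.0007,-0.0002,0,0,135]]]' | grep -E "ee_pos|^force"
python3 -m pendant '[[[0,0,0,0,135],[0,0,0,0,135],[0,0,0,0,135]]]' | grep -E "ee_pos|^force"
```

```text
ee_pos: [649.7, -29.7, 4.9]
force: [-5.7, 3.9, 3.3]
ee_pos: [649.8, -29.7, 5.0]
force: [-6.4, 2.5, 3.0]
```

Contact is firm at about 7 N, with the TCP 34.4 mm behind the nest centre, as expected for a seated mirror. I'll back off, rise and check.

```bash
python3 -m pendant '[[[-0.006,0.0014,0,0,135],[-0.01,0.0023,0,0,135],[-0.01,0.0023,0,0,135],[0,0,0.045,0,135],[0,0,0.045,0,135],[0,0,0.03,0,135],[-0.016,0.035,0,0,135],[-0.02,0.035,0,0,135],[0,0,0,0,135],[0,0,0,0,135]]]' && python3 - <<'E'
from h import *
for n in("top","side"):
    im=r.camera(n); cv2.imwrite(f"pics/{n}4.png",im[:,:,::-1])
a=cv2.imread("pics/top4.png")[100:220,215:335]; b=cv2.imread("pics/side4.png")[130:230,215:335]
cv2.imwrite("pics/c4.png",np.hstack([cv2.resize(a,(400,400),interpolation=2),cv2.resize(b,(400,333),interpolation=2)] if 0 else [cv2.resize(a,(400,400),interpolation=2),cv2.copyMakeBorder(cv2.resize(b,(400,333),interpolation=2),0,67,0,0,0)]))
E
```

```text
t: 8.85
ee_pos: [588.4, 46.2, 125.5]
eef_rot: [-3.141, 0.001, 2.913]
force: [0.0, -0.2, 0.6]
grip_width: 39.9
finger_force: 0.0
```

View pics/c4.png

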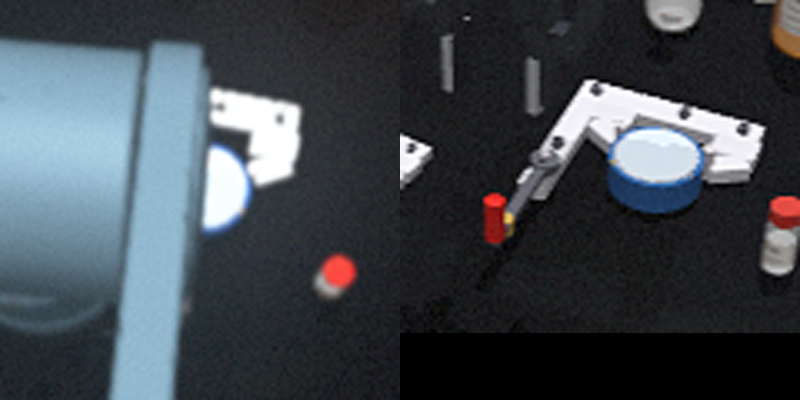

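The right half of the view shows the mirror in the seat at crop (655,170), with the knob at (495,215) untouched. I'll check the mirror centre numerically.

```bash
python3 - <<'E'
from h import *
im=cv2.imread("pics/side4.png")[:,:,::-1].copy(); M=masks(im); s=M["blue"].astype(np.uint8); s[:160]=0;s[200:]=0;s[:,:270]=0;s[:,314:]=0
c=max(cv2.findContours(s,0,1)[0],key=cv2.contourArea); print("bbox blue",cv2.boundingRect(c))
a=np.linspace(0,6.28,200)
for C in ((683.2,-38),(680.3,-37.3),(677.4,-36.6)):
    q=np.array([pix("side",(C[0]+30*np.cos(t),C[1]+30*np.sin(t),z)) for z in(0,22) for t in a]);print(C,q.min(0).round(1),q.max(0).round(1))
for c,a,b in blobs(M["red"]|M["blue"],20): print(c,a)
# knob arc: tcp targets, knob angle from 1.571 to 0
th=-.232;R=np.array([[np.cos(th),-np.sin(th)],[np.sin(th),np.cos(th)]])
K=lambda g:np.array([683.2,-38])+R@(np.array([-35,60])+75*np.array([-np.sin(g),-np.cos(g)]))
g=np.linspace(1.571,0,17); k=np.array([K(x) for x in g]); print("knob start/end",k[0],k[-1]); print(np.diff(k,axis=0).round(1).tolist())
E
```

```text
bbox blue (278, 173, 28, 21)
(683.2, -38) [277.4 166.1] [306.7 192.7]
(680.3, -37.3) [276.8 166.9] [306.3 193.5]
(677.4, -36.6) [276.3 167.8] [305.8 194.4]
[345.6  96.1] 310
[299.9  93.3] 52
[341.4 126.7] 83
[291.2 186.9] 235
[189.  182.2] 49
[243.  194.9] 79
[330.4 193.1] 79
[248.  263.6] 105
knob start/end [589.94604344  45.69905935] [645.68883676 -44.55077343]
[[-1.3, -7.2], [-0.6, -7.3], [0.1, -7.4], [0.8, -7.3], [1.5, -7.2], [2.2, -7.0], [2.9, -6.8], [3.6, -6.4], [4.2, -6.1], [4.7, -5.6], [5.3, -5.1], [5.8, -4.6], [6.2, -4.0], [6.5, -3.4], [6.8, -2.7], [7.1, -2.0]]
```

The mirror's extents (278–306, bottom 194) match a seated mirror to about 2 mm, and the push reaction was nearly symmetric, so both pins are touching. Now I go down over the knob and narrow the fingers.

```bash
python3 -m pendant '[[[0.001,0,-0.03,0,135],[0,0,-0.03,0,135],[0,0,-0.02,0,135],[0,0,-0.015,0,135],[0,0,0,0,165],[0,0,0,0,200],[0,0,0,0,200],[0,0,0,0,200],[0,0,0,0,200]]]' 20
```

```text
t: 9.85
ee_pos: [590.7, 45.5, 31.3]
eef_rot: [3.141, 0.002, 2.911]
force: [-0.4, 0.1, 0.8]
grip_width: 18.4
finger_force: 0.0
```

```bash
python3 -m pendant '[[[-0.0013,-0.0072,0,0.08,200],[-0.0006,-0.0073,0,0.08,200],[0.0001,-0.0074,0,0.08,200],[0.0008,-0.0073,0,0.08,200],[0.0015,-0.0072,0,0.08,200],[0.0022,-0.007,0,0.08,200],[0.0029,-0.0068,0,0.08,200],[0.0036,-0.0064,0,0.08,200]]]'
python3 -m pendant '[[[0.0042,-0.0061,0,0.08,200],[0.0047,-0.0056,0,0.08,200],[0.0053,-0.0051,0,0.08,200],[0.0029,-0.0023,0,0.04,200],[0.0029,-0.0023,0,0.04,200],[0,0,0,0,200]]]' && python3 - <<'E'
from h import *
im=r.camera("side"); cv2.imwrite("pics/s5.png",cv2.resize(im[120:230,205:345,::-1],None,fx=5,fy=5,interpolation=cv2.INTER_CUBIC))
E
```

```text
t: 10.65
ee_pos: [599.5, -11.1, 30.9]
eef_rot: [-3.142, 0.001, -2.728]
force: [-0.6, 1.7, 1.4]
grip_width: 18.7
finger_force: 0.5
t: 11.25
ee_pos: [619.7, -32.7, 30.8]
eef_rot: [-3.141, 0.0, -2.412]
force: [-0.4, 0.4, 1.2]
grip_width: 18.4
finger_force: 0.0
```

View pics/s5.png

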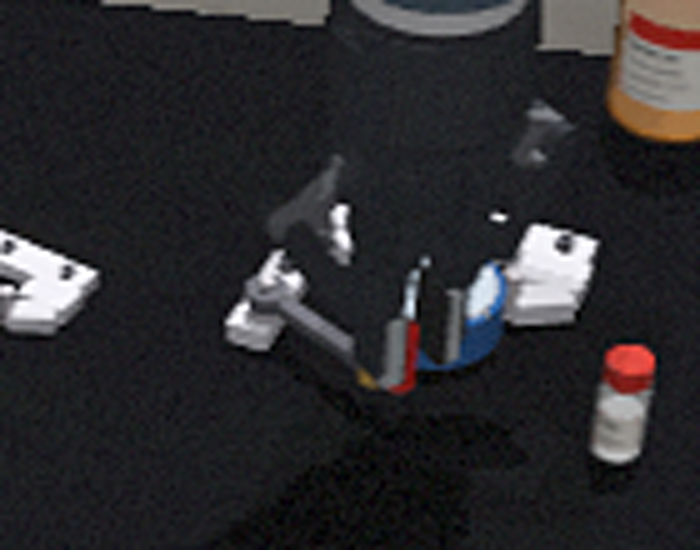

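The crop shows the arm following, its knob at (410,355) held by the rear pad with the nose just short of the rim. I continue slowly.

```bash
python3 -m pendant '[[[0.0031,-0.002,0,0.04,200],[0.0031,-0.002,0,0.04,200],[0.0032,-0.0017,0,0.04,200],[0.0032,-0.0017,0,0.04,200],[0.0034,-0.0014,0,0.03,200],[0.0034,-0.0013,0,0.03,200],[0,0,0,0,200]]]'
for i in 1 2 3; do python3 -m pendant '[[[0.0015,-0.0004,0,0,200]]]' | grep -E "ee_pos|^force"; done
```

```text
t: 12.0
ee_pos: [638.8, -42.6, 30.5]
eef_rot: [-3.141, 0.0, -2.193]
force: [-0.3, 0.1, -0.3]
grip_width: 18.4
finger_force: 0.0
ee_pos: [639.7, -42.7, 30.3]
force: [-0.5, 0.5, 0.0]
ee_pos: [641.3, -43.2, 30.3]
force: [-0.2, -0.2, 0.2]
ee_pos: [643.0, -43.7, 30.3]
force: [-1.2, -0.7, -0.6]
```

```bash
for i in 1 2 ; do python3 -m pendant '[[[0.0015,-0.0003,0,0,200]]]' | grep -E "ee_pos|^force"; done; python3 -m pendant '[[[0.001,-0.0002,0,0,200]]]' | grep -E "ee_pos|^force"; python3 -m pendant '[[[0.0007,-0.0002,0,0,200]]]' | grep -E "ee_pos|^force"
```

```text
ee_pos: [644.6, -44.0, 30.2]
force: [-1.4, -0.3, 0.9]
ee_pos: [646.1, -44.4, 30.2]
force: [0.1, -0.6, -0.8]
ee_pos: [646.8, -44.5, 30.2]
force: [-3.7, 0.6, 1.9]
ee_pos: [647.1, -44.6, 30.1]
force: [-5.2, 1.3, 2.8]
```

```bash
python3 -m pendant '[[[0.0008,-0.0002,0,0,200]]]' | grep -E "ee_pos|^force"; python3 -m pendant '[[[0.0005,-0.0001,0,0,200],[0,0,0,0,200],[0,0,0,0,200],[0,0,0,0,200]]]' | grep -E "ee_pos|^force"
```

```text
ee_pos: [647.4, -44.7, 30.0]
force: [-8.2, 0.6, 5.1]
ee_pos: [647.5, -44.7, 30.0]
force: [-7.5, 0.3, 3.8]
```

```bash
python3 -m pendant '[[[-0.002,0.0005,0,0,200],[-0.002,0.0005,0,0,200],[0,0,0,0,190],[0,0,0,0,190]]]' | grep -E "ee_pos|^force|width"; python3 -m pendant '[[[0,0,0.01,0,190],[0,0,0.03,0,190],[0,0,0.04,0,190],[0,0,0.05,0,190],[-0.045,0.01,0.015,0,190],[-0.045,0.01,0.015,0,190],[-0.045,0.01,0.015,0,190],[-0.045,0.01,0.015,0,190],[-0.045,0.01,0,0,190],[0,0,0,0,190],[0,0,0,0,190]]]' && python3 - <<'E'
from h import *
S={}
for n in("top","side"):
    im=r.camera(n); S[n]=im[:,:,::-1]; M=masks(im); print(n,[(tuple(c),a) for c,a,b in blobs(M["red"]|M["blue"],20)])
a=S["top"][105:215,225:335]; b=S["side"][120:230,215:335]
cv2.imwrite("pics/c6.png",np.hstack([cv2.resize(a,(400,400),interpolation=2),cv2.resize(b,(400,400),interpolation=2)]))
E
```

```text
ee_pos: [645.5, -44.2, 30.5]
force: [0.3, -1.6, -0.0]
grip_width: 21.6
t: 14.7
ee_pos: [420.2, 6.0, 221.5]
eef_rot: [-3.138, 0.001, -2.192]
force: [0.0, 0.0, -0.2]
grip_width: 21.6
finger_force: 0.0
top [((np.float64(321.9), np.float64(55.6)), np.int32(361)), ((np.float64(271.2), np.float64(57.8)), np.int32(87)), ((np.float64(280.2), np.float64(170.8)), np.int32(25)), ((np.float64(316.7), np.float64(180.8)), np.int32(73)), ((np.float64(183.5), np.float64(187.6)), np.int32(25))]
side [((np.float64(345.7), np.float64(96.1)), np.int32(309)), ((np.float64(299.9), np.float64(93.3)), np.int32(52)), ((np.float64(341.4), np.float64(126.7)), np.int32(83)), ((np.float64(295.2), np.float64(185.7)), np.int32(175)), ((np.float64(189.0), np.float64(182.1)), np.int32(50)), ((np.float64(330.4), np.float64(193.0)), np.int32(80)), ((np.float64(248.0), np.float64(263.3)), np.int32(109))]
```

View pics/c6.png

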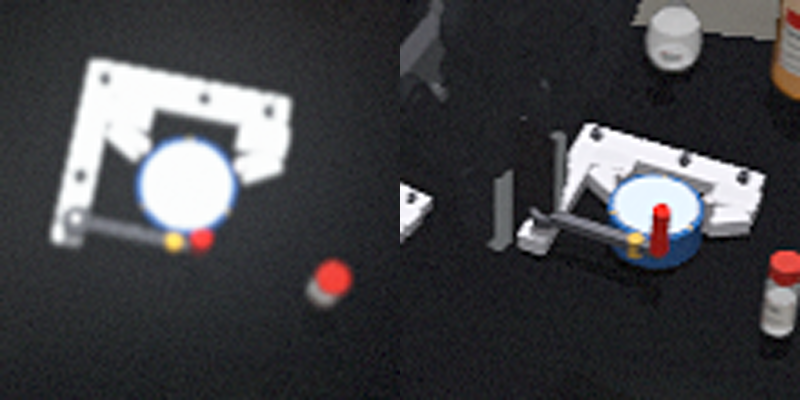

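The crop shows the mirror seated against both pin brackets at (186,186). The arm is closed with its nose at (174,242) on the rim and its knob at (202,238), and the red vial is untouched. One numeric check.

```bash
python3 - <<'E'
from h import *
th=-.232;R=np.array([[np.cos(th),-np.sin(th)],[np.sin(th),np.cos(th)]]); N=lambda uv,z:R.T@(ray("top",uv,z)-[683.2,-38])
im=r.camera("top"); k=N((280.2,170.8),51); print("knob nest",k,"angle",np.arctan2(-(k[0]+35),-(k[1]-60)))
m=(im.min(2)>60).astype(np.uint8)
g=cv2.GaussianBlur(cv2.cvtColor(im,cv2.COLOR_RGB2GRAY),(0,0),1)
M=masks(im); s=((im[...,2]>90)&(im[...,0].astype(int)+35<im[...,2])).astype(np.uint8); s[:140]=0;s[173:]=0;s[:,:258]=0;s[:,:][:,294:]=0
p=np.argwhere(s)[:,::-1].astype(np.float32); (c,r0)=cv2.minEnclosingCircle(p); e=cv2.fitEllipse(p); print("mirror",c,r0,N(c,22),"ell",e[0],N(e[0],22))
for q in((174,242),): print("nose",N((225+q[0]/3.636,105+q[1]/3.636),25))
E
```

```text
knob nest [-38.10100568 -16.10715721] angle 0.04072273128122834
mirror (275.8667297363281, 155.76866149902344) 14.498044967651367 [-1.17819514 -0.60572569] ell (275.8504333496094, 155.63296508789062) [-0.88842105 -0.51160109]
nose [-37.45019305  -1.10849251]
```

```bash
python3 -c "
from rig import r
print(r.close_job())"
```

```text
the job is handed in; nothing more can be done
None
```

I pushed the mirror into the larger nest until it met the pins, closed the swing arm until its nose met the rim, withdrew the gripper and handed the job in after about 15 s. The push forces and the final picture point to all three contacts (image check good to about 2 mm). The red and blue vials showed no movement; I did not re-measure the white one at the end, and no verdict came back.

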